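# Open a bench bioreactor and park its head plate

### The arm

A 6-joint arm with a two-finger parallel gripper is mounted at the origin on the work surface. World frame = base frame: x ahead of the robot, y to its left, z up, the work surface at z = 0. Lengths are in m, angles in rad, forces in N, time in s.
With the tool pointing down it reaches from about 0.425 to 0.925 m from the base axis. Payload 12.5 kg.
Tool frame: the origin (TCP) lies on the mounting face of the last link; the fingertips stand 173 mm ahead of it and the grasp point (between the pads) lies 155 mm ahead of it; z points along the fingers, y is the line along which they close (so a half turn about z gives the same grasp; the last joint's range is limited). The gripper opens to 85 mm and grips with 20 to 120 N. Pads are 22 mm wide; open, the fingers measure 114 mm over their backs; the gripper's body (76 mm by 85 mm) begins 54 mm behind the grasp point. The pads swing forward as they close: fully open they stand 13 mm farther back than shut.
Start: joints at [-1.318, 0.491, 1.559, -0, 1.092, -0.106], TCP at [0.219, -0.585, 0.405] pointing down, gripper open.
Joint ranges: [-3.1, 3.1], [-0.84, 2.19], [0.05, 2.79], [-1.13, 4.28], [0.06, 2.93], [-2.69, 2.69]. Speed limits (rad/s): [2.22, 2.22, 2.79, 3.14, 3.14, 3.14].

### API

Orientations are given as a rotation vector (axis times angle).
In Python, from cell import arm, solver, viewer, status gives the robot as it stands. Calls block until the motion is done:
- arm.move_ptp(position, orientation): joint-space move of the TCP to a pose.
- arm.move_linear(position, attitude=None, rate=0.15, force_limit=None): straight line of the TCP; attitude=None keeps the orientation; rate is the mean speed in m/s. With force_limit (N) it stops when the force on the tool has changed by that much, and returns True; else False.
- arm.move_j(angles): joint-space move.
- arm.move_gripper(opening, newtons=None): finger opening in m; newtons is the grip in N (None keeps the last); returns when the fingers have stopped.
- arm.pause(seconds).
- solver.inverse_kinematics(position, orientation): joint angles nearest the present ones, or None.
- viewer.capture(name): name is "scene" or "top" or "wrist"; returns the picture (384x512x3 uint8, red, green, blue); there is no depth.
- viewer.calibration(name): a dict with "fx", "fy", "cx", "cy" (pixels), "position" and "orientation" of the camera in the world; the wrist camera has in their place "mount" (4x4, takes a point from camera to tool coordinates, whose origin is the TCP and whose axes are the flange's). Camera axes: x right, y down, z forward; pixel columns grow to the right and rows downward; lengths in m; the calibration is good to about 2 mm. A picture is of the moment at which its call begins: read the wrist's pose just before it. calibration takes no time and is no camera call.
A pose or a line that the arm cannot do raises arm.IKError and nothing moves.
- arm.finish_job(): hands the job in; it is judged then, once.
Readings, each from a call of its own:
- status.current_clock(): time.
- status.current_joints(): joint angles.
- status.current_qd(): joint speeds.
- status.current_joint_torque(): joint torques, N m.
- status.current_ee_pos(): TCP position.
- status.current_ee_rot(): TCP orientation.
- status.current_force(): force on the tool from outside, world axes, zero at the start.
- status.current_ft_torque(): the same for the moment, N m.
- status.current_opening(): finger opening in m.
- status.current_grip_force(): force on a finger pad.
Only numpy, scipy, OpenCV 4.12 (cv2) and the standard library are available. Lean on these libraries where they do the work, as an engineer would, in place of code of your own. Each camera call takes 0.05 s, during which the arm holds its last target. There are 200 camera calls.

### The job

Open the small bioreactor for cleaning: swing the two blue-tabbed hold-down clamps on its rim round until both are clear of the steel head plate, then lift the plate straight up by its black centre knob until the stirrer is out of the glass, and lower it, centred and level, onto the empty ring stand. Do not force the plate against clamps or glass and do not drop it. Leave the bioreactor, the stand and the other things standing where they are.

Things in the scene. Friction and masses are not known exactly. Their poses are not given: they have to be found in the camera images.
- vessel: (Sizes in mm.) Bioreactor, 2.6 kg, loose: open glass cylinder (outside diameter 90) in a steel frame with red-brown jacket, rim ring (diameter 152, top at 130) and red gasket (top at 135) on which the head plate rests. Origin: centre of its underside; z up, x away from the robot within 0.5 rad, y to the left. Clamp pivots on 10 thick posts at (0, +68) left and (0, -68) right in this frame.
- clamp_left (a joint): Left hold-down clamp, turning level about its pivot, rad. 0: tab points outward (vessel +y), toe over the plate's edge; growing: tab swings towards vessel -x (robot's side), toe swings off the plate. Starts at 0 to 0.3; clear of the plate from 1.25, stop at 1.75. Stays where left; 2 N at the tab moves it, so it can be pushed with shut fingers.
- clamp_right (a joint): Right clamp, mirror image of the left, rad. 0: tab points outward (vessel -y), toe over the plate; growing: its tab too swings towards vessel -x (the robot's side). Starts at 0 to 0.3; clear of the plate from 1.25, stop at 1.75. Same stiffness.
- clamp_left_tab (a point): Point in the left clamp's blue upright tab, 25 from the pivot, 160.5 above the bench. The tab is 22 long along the arm (14 to 36 from the pivot), 6 thick, heights 144.5 to 168.5. The steel arm is 10 wide, heights 144.5 to 150.5 (1.5 above the plate); its toe reaches 22 beyond the pivot. Pivot screw: diameter 13, top at 156.5.
- clamp_right_tab (a point): The same point in the right clamp's blue tab, 25 from its pivot, 160.5 above the bench; same sizes.
- head_plate: The lid: loose round steel plate, diameter 118, 8 thick, 0.6 to 0.85 kg. Origin: centre of the disc's underside (135 above the bench at the start), z up, x and y along the vessel's. Port fittings 15 wide, up to 38 above the origin, at (+-36, +-21) and (+-44, 0): the way along its y axis is free for fingers. Below hang a stirrer and two dip tubes, 55 long, within 34 of the axis.
- knob_top (a point): Centre of the black knob's top face, 48 above the head plate's origin. The knob is round, diameter 34, from 20 to 48 above that origin, on a neck of diameter 24.
- stirrer_bottom (a point): Lowest point of the stirrer, 60 below the head plate's origin on its axis; the impeller there has diameter 40.
- stand: Empty dark steel ring stand for the head plate, 1.2 kg, loose: a flat ring (outside diameter 128, opening 94, top face 112 above the bench) on three legs and a base ring. The plate rests on the ring with its stirrer hanging inside. Origin at the centre of its underside, z up.
- bottle: Bystander: round glass media bottle with blue cap, diameter 68, 140 tall. Origin at the centre of its underside.
- cap_tray: Bystander: shallow clear tray, 85 x 85 x 20, with pink caps. Origin at the centre of its underside.
- driver: Bystander: screwdriver lying on the bench, about 200 long. Origin near its middle, on its underside.

How it is judged:
On the way, in this order (a step that is already met when the one before it is completed fails the run):
1. both clamps are swung clear of the head plate (past 1.25 rad) while the plate still sits on the vessel (value of joint each of clamp_left, clamp_right above 1.25 rad and z of head_plate in the frame of vessel below 0.138 m), for 0.1 s.
2. the head plate is lifted until its stirrer is above the vessel's gasket, without tipping over 0.3 rad (z of stirrer_bottom in the frame of vessel above 0.137 m and angle between head_plate's own z axis and vertical below 0.3 rad), for 0.1 s.
At the end, for the whole second after the job is handed in: The head plate rests level (within 0.05 rad) on the stand's ring, its centre within 10 mm of the stand's centre, knob up, released and at rest; the stand and the bioreactor stand upright; both clamps remain swung clear (past 1.2 rad) (horizontal distance between head_plate and stand below 0.01 m and z of head_plate in the frame of stand between 0.109 and 0.115 m and angle between each of head_plate, stand, vessel's own z axis and vertical below 0.05 rad and linear speed of each of head_plate, vessel below 0.02 m/s and angular speed of head_plate below 0.1 rad/s and value of joint each of clamp_left, clamp_right above 1.2 rad); the robot touches nothing.
It fails at once if once raised off its gasket, the head plate is forced against the bioreactor (clamps, glass or rim) with more than 30 N (z of head_plate in the frame of vessel above 0.136 m and contact force between head_plate and vessel above 30 N).
It fails at once if the head plate is dropped (falls free of the fingers faster than 0.4 m/s, about 8 mm) (linear speed of head_plate above 0.4 m/s and contact force between the fingers and head_plate below 0.3 N).
It fails at once if the bioreactor is shoved more than 30 mm or tipped past 0.15 rad (distance of vessel from where it was at the start of the episode above 0.03 m or angle between vessel's own z axis and vertical above 0.15 rad).
It fails at once if the stand is shoved more than 30 mm (distance of stand from where it was at the start of the episode above 0.03 m).
It fails at once if the bottle, the tray or the screwdriver is moved more than 30 mm, or the bottle tipped (distance of any of bottle, cap_tray, driver from where it was at the start of the episode above 0.03 m or angle between bottle's own z axis and vertical above 0.3 rad).
It also fails if it takes over 64 s, if anything falls off the work surface, if the arm or the gripper's body presses on something with over 40 N, if the wrist force passes 120 N, or if a joint passes its speed limit or range.

## Working session

There is one attempt and no reset: what is moved stays moved. The work goes in short steps, each a Python script; the robot and the scene stay as the last script left them, time stands still between calls to the robot, and variables do not carry over. Pictures are saved under pics/ and viewed, at most 10 in all, crops included, and the job is handed in when it is done.

```bash
mkdir -p pics; ls
python3 - <<'E'
from cell import arm, solver, viewer, status
import cv2,numpy as np
for n in ("scene","top"):
    im=viewer.capture(n); cv2.imwrite(f"pics/{n}0.png",cv2.resize(im[:,:,::-1],(800,600),interpolation=cv2.INTER_CUBIC))
    print(viewer.calibration(n))
print(viewer.calibration("wrist"), status.current_ee_rot(), status.current_clock())
E
```

```text
pics
{'fx': 469.23453303518585, 'fy': 469.23453303518585, 'cx': 259.31477395276795, 'cy': 187.0262724217178, 'position': array([ 1.05590824, -0.48372668,  0.9032814 ]), 'orientation': array([-2.29873513, -0.91072002,  0.34270446])}
{'fx': 351.4817762716713, 'fy': 351.4817762716713, 'cx': 250.5323896916477, 'cy': 189.77556797817465, 'position': array([0.53780259, 0.00459599, 0.97623562]), 'orientation': array([-2.19796559,  2.20355585, -0.04970594])}
{'fx': 315.94898089062787, 'fy': 315.94898089062787, 'cx': 256.08164102596487, 'cy': 196.52903245805308, 'mount': array([[-2.34341328e-04, -9.61395533e-01, -2.75170082e-01,
         7.08021063e-02],
       [ 9.99999913e-01, -3.20044419e-04,  2.66555022e-04,
        -2.48369562e-04],
       [-3.44331456e-04, -2.75169996e-01,  9.61395525e-01,
         3.07091046e-02],
       [ 0.00000000e+00,  0.00000000e+00,  0.00000000e+00,
         1.00000000e+00]])} [-3.09013147e+00 -5.60465925e-01  1.24089739e-04] 0.1
```

View pics/scene0.png

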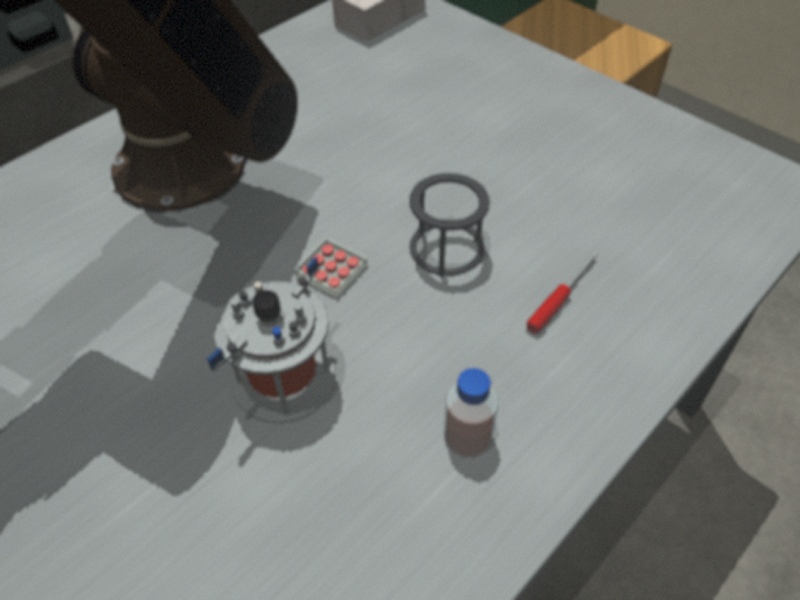

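View pics/top0.png

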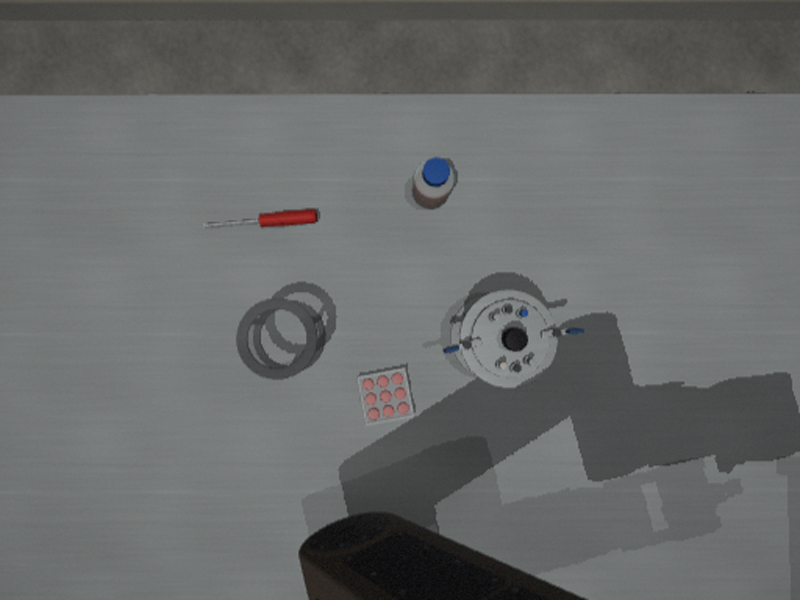

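The scene view shows the knob at about (267,298), the left tab at (312,265), the right tab at (215,358) and the stand ring centre at (450,201), in 800-px coordinates. The same features in the top view are at (515,338), (451,350), (574,330) and (277,338). Next I'll triangulate them.

```bash
cat > h.py <<'E'
from cell import arm, solver, viewer, status
import cv2,numpy as np
from scipy.spatial.transform import Rotation as R
def campose(n):
    c=viewer.calibration(n)
    if n=="wrist":
        T=np.eye(4);T[:3,:3]=R.from_rotvec(status.current_ee_rot()).as_matrix();T[:3,3]=status.current_ee_pos()
        T=T@c["mount"]
    else:
        T=np.eye(4);T[:3,:3]=R.from_rotvec(c["orientation"]).as_matrix();T[:3,3]=c["position"]
    return c,T
def ray(ct,u,v):
    c,T=ct
    d=T[:3,:3]@np.array([(u-c["cx"])/c["fx"],(v-c["cy"])/c["fy"],1]);return T[:3,3],d/np.linalg.norm(d)
def tri(rays):
    A=sum(np.eye(3)-np.outer(d,d) for o,d in rays);b=sum((np.eye(3)-np.outer(d,d))@o for o,d in rays)
    p=np.linalg.solve(A,b);return p,[np.linalg.norm(np.cross(p-o,d)) for o,d in rays]
def onz(r,z):
    o,d=r;return o+d*(z-o[2])/d[2]
def down(a):  # tool down, tool y axis horizontal at angle a from world x
    y=np.array([np.cos(a),np.sin(a),0]);z=np.array([0,0,-1.]);x=np.cross(y,z)
    return R.from_matrix(np.c_[x,y,z]).as_rotvec()
E
python3 - <<'E'
from h import *
s,t=campose("scene"),campose("top")
for n,a,b in [("knob",(267,298),(515,337)),("L",(312,265),(451,350)),("R",(215,358),(574,330)),("stand",(450,201),(277,338)),("bottlecap",(475,382),(435,171))]:
    p,e=tri([ray(s,a[0]*.64,a[1]*.64),ray(t,b[0]*.64,b[1]*.64)]);print(n,p.round(4),np.round(e,4))
print("tray",onz(ray(t,386*.64,395*.64),.02))
y=R.from_rotvec(status.current_ee_rot()).as_matrix();print(y.round(3))
E
```

```text
knob [ 0.5131 -0.1749  0.1838] [0.0001 0.0001]
L [ 0.4938 -0.0848  0.1593] [0.0007 0.0007]
R [ 0.522  -0.2694  0.1579] [0.0007 0.0007]
stand [0.5111 0.1848 0.1057] [0.0014 0.0014]
bottlecap [ 0.7694 -0.0647  0.1338] [0.0009 0.0009]
tray [0.40848727 0.01233287 0.02      ]
[[ 0.936  0.351 -0.   ]
 [ 0.351 -0.936  0.001]
 [ 0.    -0.001 -1.   ]]
```

Run:
```python
from h import *
import pickle
arm.move_gripper(0.0)
P={}
for n,p in [("stand",(.515,.185,.44)),("vessel",(.518,-.177,.46))]:
    arm.move_ptp(p,down(-np.pi/2)); arm.pause(.2)
    P[n]=campose("wrist"); im=viewer.capture("wrist")
    cv2.imwrite(f"pics/{n}1.png",cv2.resize(im[:,:,::-1],(800,600),interpolation=cv2.INTER_CUBIC))
pickle.dump(P,open("P.pkl","wb"))
print(status.current_clock(),status.current_joints(),status.current_opening())
```

```text
5.625 [-4.48517055e-01  3.26034470e-01  1.67555827e+00  1.62270156e-05
  1.14004001e+00  1.12102292e+00] 0.00023347006918388654
```

View pics/vessel1.png

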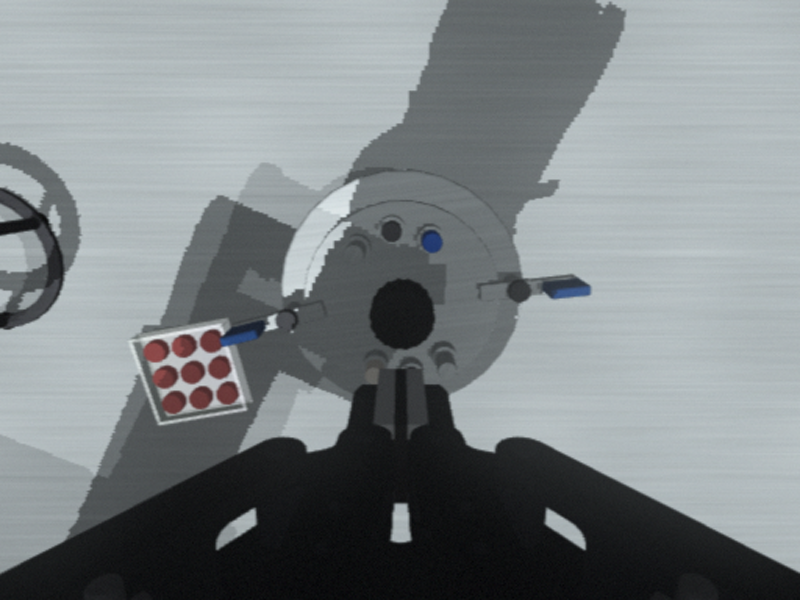

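View pics/stand1.png

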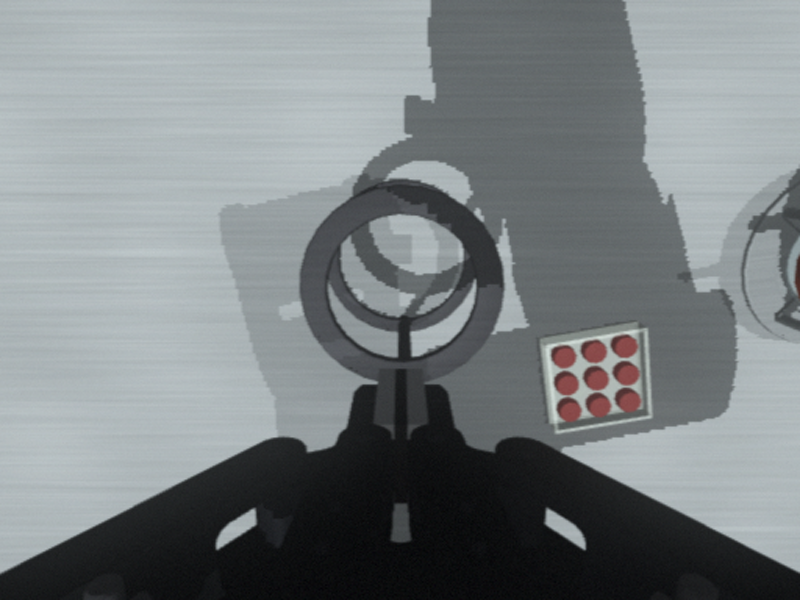

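The vessel view shows the knob centre at (402,313), the left pivot at (286,319), the right pivot at (518,290), and tabs around (246,330) and (567,283). In the stand view, the ring opening spans columns 327–476 and rows 213–360.

Run:
```python
from h import *
import pickle
P=pickle.load(open("P.pkl","rb"));v,s=P["vessel"],P["stand"];t=campose("top")
f=lambda c,u,w,z:onz(ray(c,u*.64,w*.64),z)[:2].round(4)
print("knob",f(v,402,313,.183),tri([ray(v,402*.64,313*.64),ray(t,515*.64,337*.64)]))
L,Rr=f(v,286,319,.1565),f(v,518,290,.1565)
print("piv",L,Rr,(L+Rr)/2,np.linalg.norm(L-Rr),"yaw",np.arctan2(-(L-Rr)[0],(L-Rr)[1]))
for n,p in [("Ltab",[(222,336),(264,320)]),("Rtab",[(543,280),(575,275)])]:
    a=[f(v,*q,.1685) for q in p];print(n,a,np.linalg.norm(a[0]-a[1]))
pts=np.array([f(s,*q,.112) for q in [(327,285),(476,285),(402,213),(402,359)]]);print(pts,(pts[0]+pts[1])/2,(pts[2]+pts[3])/2)
print(tri([ray(s,401.5*.64,284*.64),ray(t,277*.64,338*.64),ray(campose("scene"),450*.64,201*.64)]))
```

```text
knob [ 0.5152 -0.1766] (array([ 0.51291972, -0.1767195 ,  0.17559359]), [np.float64(0.00014550577633799835), np.float64(0.00014550577633802225)])
piv [ 0.5036 -0.1096] [ 0.521  -0.2427] [ 0.5123  -0.17615] 0.13423252213975567 yaw 0.12999160090247772
Ltab [array([ 0.4974, -0.0761]), array([ 0.5068, -0.1002])] 0.025868320393871734
Rtab [array([ 0.5296, -0.2529]), array([ 0.5324, -0.2699])] 0.017229045243425382
[[0.515  0.2304]
 [0.5149 0.1383]
 [0.5588 0.184 ]
 [0.4659 0.184 ]] [0.51495 0.18435] [0.51235 0.184  ]
(array([0.51220773, 0.1844299 , 0.10599371]), [np.float64(0.0018939544816581673), np.float64(0.002255384711821519), np.float64(0.0010397855823038357)])
```

```bash
cat > push.py <<'E'
from h import *
c=np.array([.5135,-.1763]);psi=.13
def push(side,q0,q1=1.52,r=.027,off=.0115,z=.331):
    sg=1 if side=="L" else -1
    piv=c+sg*.068*np.array([-np.sin(psi),np.cos(psi)])
    def pose(q,o,zz):
        ea=sg*np.pi/2+psi+sg*q; na=ea-sg*np.pi/2
        p=piv+r*np.array([np.cos(ea),np.sin(ea)])+o*np.array([np.cos(na),np.sin(na)])
        th=ea if side=="L" else ea+np.pi
        return [*p,zz],down(th-np.pi/2)
    arm.move_ptp(*pose(q0,.032,z+.06))
    if arm.move_linear(*pose(q0,.032,z),rate=.1,force_limit=8): print("touch going down",status.current_ee_pos());return
    for q in np.linspace(q0,q1,7):
        if arm.move_linear(*pose(q,off,z),rate=.06,force_limit=15): print("stopped at",q,status.current_force());break
    print(side,"end q",q,"F",status.current_force())
    arm.move_linear(*pose(q,.03,z),rate=.1); arm.move_linear(*pose(q,.03,z+.07),rate=.2)
E
python3 - <<'E'
from push import *
push("R",.0); print(status.current_clock())
push("L",.24); print(status.current_clock())
arm.move_ptp((.518,-.177,.46),down(-np.pi/2+psi)); arm.pause(.2)
import pickle
pickle.dump(campose("wrist"),open("P2.pkl","wb")); im=viewer.capture("wrist")
cv2.imwrite("pics/vessel2.png",cv2.resize(im[:,:,::-1],(800,600),interpolation=cv2.INTER_CUBIC))
print(status.current_clock())
E
```

```text
R end q 1.52 F [-0.07571737 -2.12776797  1.25309023]
11.6833
L end q 1.52 F [-2.53102478  1.42324403  1.30795535]
17.225
19.9667
```

View pics/vessel2.png

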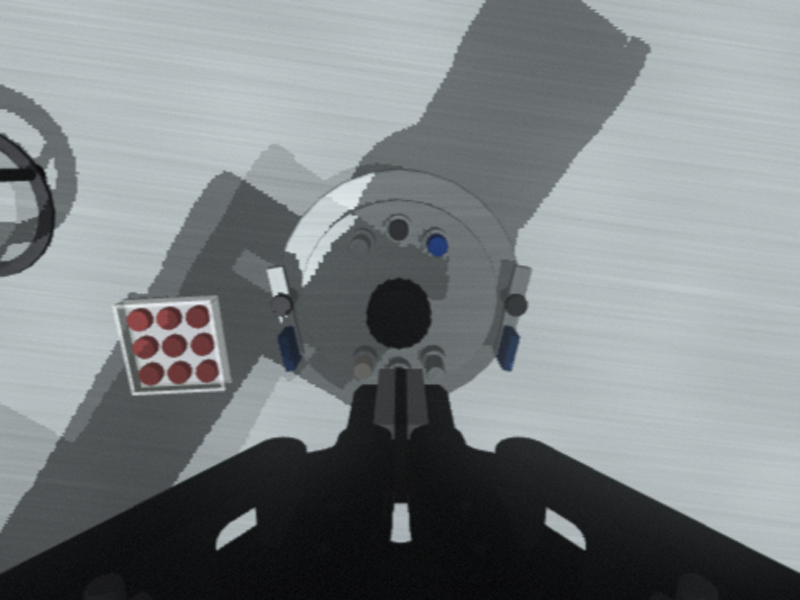

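Both clamps now lie along the vessel's sides, with tabs at (289,350) and (509,350) towards the robot, so they are clear. The knob is at (399,313). Next I'll grasp the knob, test the lift, then raise and carry the plate.

Run:
```python
from push import *
import pickle
k=onz(ray(pickle.load(open("P2.pkl","rb")),399*.64,313*.64),.183)[:2]; k0=np.array([.5131,-.1749])
g=(k+k0)/2; print(k,g)
o=down(-np.pi/2+psi)
arm.move_gripper(.062)
arm.move_ptp([*g,.40],o)
print(arm.move_linear([*g,.323],rate=.1,force_limit=8),status.current_ee_pos())
arm.move_gripper(0,60); arm.pause(.2)
f0=np.array(status.current_force()); print("grip",status.current_opening(),status.current_grip_force(),f0.round(2))
print(arm.move_linear([*g,.335],rate=.03,force_limit=25),(status.current_force()-f0).round(2))
print(arm.move_linear([*g,.41],rate=.06,force_limit=25),(status.current_force()-f0).round(2),status.current_ft_torque())
print(arm.move_linear([*g,.46],rate=.1),status.current_clock())
im=viewer.capture("scene")
cv2.imwrite("pics/lift.png",cv2.resize(im[100:330,80:400,::-1],(800,575),interpolation=cv2.INTER_CUBIC))
```

```text
[ 0.51492446 -0.17636032] [ 0.51401223 -0.17563016]
False [ 0.51418604 -0.17570081  0.32368511]
grip 0.03241128674661072 59.18442964553833 [-1.07  1.22  5.12]
False [  1.22  -0.32 -12.38]
False [  1.61  -0.68 -11.27] [ 0.06191869 -0.05781177 -0.03827473]
False 25.0083
```

View pics/lift.png

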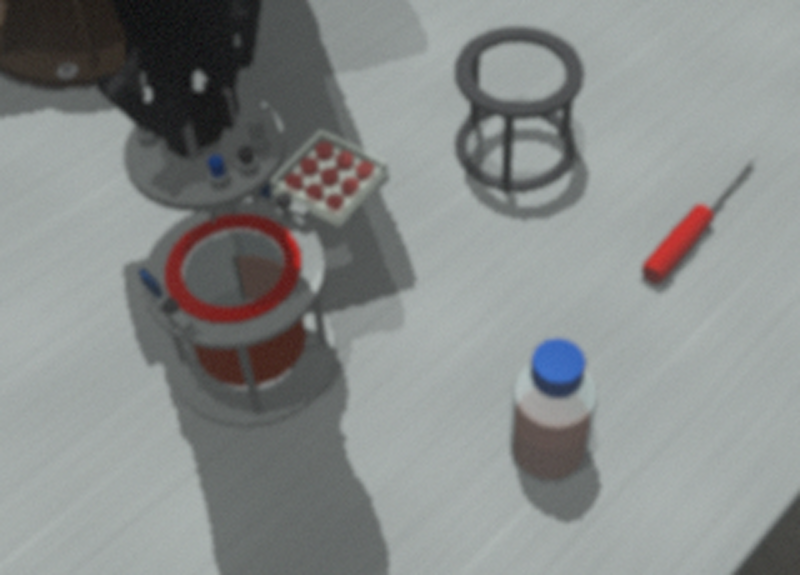

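The plate hangs level below the gripper, clear of the red gasket, and the clamps and vessel are undisturbed. Next I'll carry it over and lower it.

Run:
```python
from push import *
s=[.5125,.1844]
arm.move_linear([*s,.46],rate=.15); arm.pause(.2)
print(status.current_clock(),status.current_opening())
arm.move_linear([*s,.325],rate=.1); 
f0=np.array(status.current_force())
print(arm.move_linear([*s,.298],rate=.03,force_limit=5),status.current_ee_pos(),(status.current_force()-f0).round(2),status.current_clock())
im=viewer.capture("scene")
cv2.imwrite("pics/place.png",cv2.resize(im[60:200,220:360,::-1],(600,600),interpolation=cv2.INTER_CUBIC))
```

```text
27.8083 0.0328368318397934
True [0.51246643 0.18440589 0.30083179] [-1.29 -0.31 10.7 ] 30.0583
```

View pics/place.png

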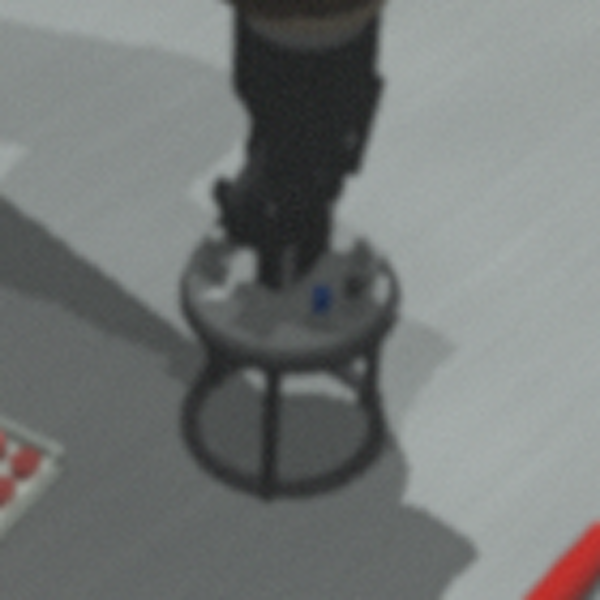

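The plate sits level on the ring, and contact came at TCP z 0.3008, the height predicted. Next I'll release it, back off and check the centring from above.

Run:
```python
from push import *
arm.move_gripper(.062); arm.pause(.1)
arm.move_linear([.5125,.1844,.40],rate=.1)
arm.move_ptp([.515,.185,.44],down(-np.pi/2)); arm.pause(.2)
import pickle
pickle.dump(campose("wrist"),open("P3.pkl","wb")); im=viewer.capture("wrist")
cv2.imwrite("pics/end.png",cv2.resize(im[:,:,::-1],(800,600),interpolation=cv2.INTER_CUBIC))
print(status.current_clock())
```

```text
32.2833
```

View pics/end.png

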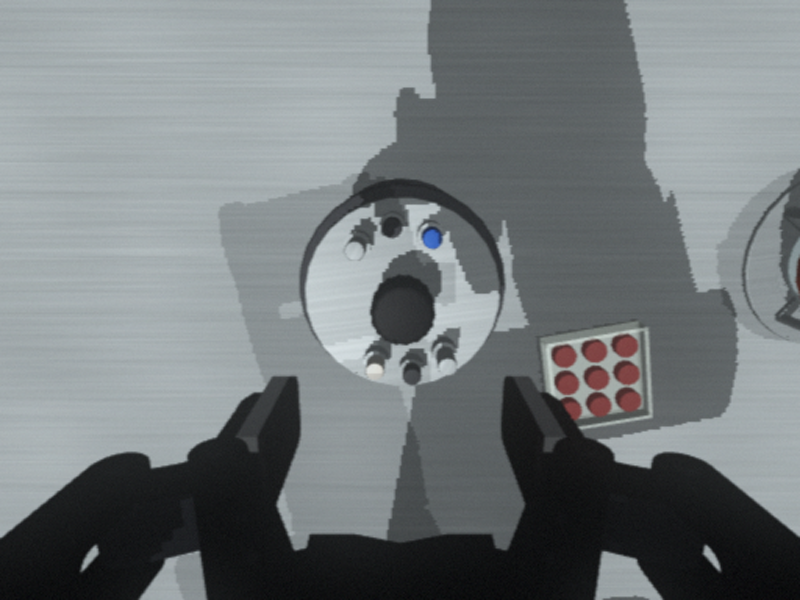

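The plate lies on the ring: its disc spans columns 304–502 and rows 196–386. The knob is at (403,309). I'll convert this to a centring offset before handing in.

Run:
```python
from h import *
import pickle
s=pickle.load(open("P3.pkl","rb"));f=lambda u,w,z:onz(ray(s,u*.64,w*.64),z)[:2]
print("plate",(f(402,196,.120)+f(402,386,.120))/2,(f(304,290,.12)+f(502,290,.12))/2,np.linalg.norm(f(402,196,.120)-f(402,386,.120)))
print("knob",f(403,309,.160))
P=(f(402,213,.112)+f(402,359,.112))/2;print("stand",P,"outer",(f(402,182,.112)+f(402,383,.112))/2)
```

```text
plate [0.50930458 0.1842372 ] [0.51317295 0.18363626] 0.11821712108336382
knob [0.51296864 0.18388192]
stand [0.5117531  0.18420818] outer [0.51223617 0.18420889]
```

Plate and stand centres agree to about 3 mm.

```bash
python3 -c "
from h import *
print(arm.finish_job(),status.current_clock())"
```

```text
the job is handed in; nothing more can be done
the job is handed in; nothing more can be done
```

The job is handed in, with no verdict returned: both clamps are swung clear and the head plate rests level on the ring stand, about 3 mm or less off centre by the wrist camera, at about 32 s of the 64 s allowed.

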